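Snap a sensor module into its housing

ROBOT

A 7-joint arm with a two-finger parallel gripper is mounted at the origin on the work surface. World frame = base frame: x ahead of the robot, y to its left, z up, the work surface at z = 0. Lengths are in m, angles in rad, forces in N, time in s.
With the tool pointing down it reaches from about 0.4 to 0.85 m from the base axis. Payload 10.4 kg.
Tool frame: the origin (TCP) lies midway between the tips of the shut fingers; the grasp point (between the pads) lies 19 mm behind it; z points along the fingers, x is the direction in which the jaws open and shut, and the axes are right-handed (so a half turn about z gives the same grasp; the last joint's range is limited). The gripper opens to 85 mm and grips with 20 to 120 N. Pads are 22 mm wide; open, the fingers measure 114 mm over their backs; the gripper's body (76 mm by 85 mm) begins 54 mm behind the grasp point. The pads swing forward as they close: fully open they stand 13 mm farther back than shut.
Start: joints at [-1.128, 0.332, -0.065, 1.46, 0.022, 1.35, -0.088], TCP at [0.281, 0.558, 0.231] pointing down, gripper open.
Joint ranges: [-2.6, 2.6], [-0.5, 2.12], [-1.47, 1.34], [0.16, 2.42], [-1.27, 4.41], [0.06, 2.06], [-2.6, 2.6]. Speed limits (rad/s): [2.22, 2.22, 2.79, 2.79, 3.14, 3.14, 3.14].

INTERFACE

Orientations are given as a unit quaternion [x, y, z, w].
In Python, from workcell import monitor, eyes, ticket, models gives the robot as it stands.
- The arm moves only by the tool servo_tool, never from a script. Its argument "motion" is a list of rows, each a list of 7 numbers: the opening, from 0 (shut) to 1 (fully open), then the shift along the tool's x, y, z in m, then the turn, a rotation vector about the tool's x, y, z in degrees. In form: [[fingers, tx, ty, tz, rx, ry, rz], ...]. A call has 1 to 20 rows; each row is the pose to reach, as a shift and turn from the pose commanded when the call began, along the tool's axes at that moment; what a row does not reach only later rows make up. A row lasts 1/8 s, in which the tool goes at most 62.5 mm and 10.7 degrees, less where a joint would pass 70% of its speed; a pose out of reach is approached as far as the arm can. A call with a gripper value outside its range is refused whole. The fingers move at their own pace and stop on an object; "grip_force" is the grip in N (left out, the last holds). Time passes only in rows, so rows that repeat a pose let the fingers close. It gives the time, the measured TCP pose, the force and the opening at its end, in the units of the state.
- monitor.get_obs(): the state, without advancing time (a new reading comes with each control period).
- eyes.camera(name): name is "scene" or "top"; returns (picture, depth): 384x512x3 uint8, blue, green, red; 384x512 float32, m along the optical axis (not along the pixel's ray), 0 where there is no reading.
- eyes.camera_info(name): a dict with "intrinsics" (3x3 intrinsics, pixels), "extrinsics" (4x4, takes a point from world to camera coordinates). Camera axes: x right, y down, z forward; pixel columns grow to the right and rows downward; lengths in m; the calibration is good to about 2 mm. A picture is of the moment at which its call begins. camera_info takes no time and is no camera call.
- ticket.hand_in(): hands the job in, once; it reports no verdict.
Trained networks look in the newest picture that a camera, given by its name, has taken for a name from the list of things; names that differ only in an ending like _2 or _b are one class to them, and where a whole thing is asked for, a point or a joint stands for the part that bears it (a point fixed in the world has none). Each returns a list of dicts, best first, with "confidence" (0 to 1); they miss things now and then, are a little off and sometimes report something else, mostly with a low value. They report only what shows in the picture. A call takes as long as a camera call.
- models.boxes_of(camera, thing): "point" ([x, y, z] in m, in the coordinates of the camera as it stood for that picture, good to about 4 mm: the middle of the surface that is visible of it).
The state is a dict: "clock": time; "joint_pos": joint angles; "joint_velocities": joint speeds; "tau": joint torques, N m; "position": TCP position; "ee_rot": TCP orientation; "ft_force": force on the tool from outside, world axes, zero at the start; "torque": the same for the moment, N m; "grip_width": opening from 0.0 (shut) to 1.0 (fully open).
Only numpy, scipy, OpenCV 4.12 (cv2) and the standard library are available. Lean on these libraries where they do the work, as an engineer would, in place of code of your own. Each camera call takes 0.05 s, during which the arm holds its last target. There are 200 camera calls.

TASK

Pick up the round sensor module by its post, set it upright into the open gold housing and press it gently down by the post, feeling for the snap, until all three spring catches have sprung back over its flange and hold it; then let go. Do not drop it in or press it with more than about 25 N, do not push on the housing or its catches with the gripper, and leave the other things on the bench where they are.

Things in the scene. Friction and masses are not known exactly. Their poses are not given: they have to be found in the camera images.
- housing: fixed, open-topped gold ring standing on the bench, 116 mm outside diameter, 30 mm high, bore 83 mm. Origin: centre of its underside, at bench height, z up along the bore. Inside lies a sprung black plate; three steel spring catches stand round the mouth, 120 degrees apart, the first along its +x.
- housing_mouth (a point): centre of the ring's top, 30 mm above the bench. The catches and sprung plate share a carrier whose height was set by hand and is not measured: flat undersides of the catch noses lie 37 to 51 mm above the bench, catch tops 10 mm higher. Noses reach in to 45 mm from the axis; their sloping tops let a flange pushed from above wedge them outward.
- module_post (a point): grip point on the post of the loose sensor module (about 250 g), z up along the post: an upright aluminium post, 20 mm diameter, 50 mm high, in the centre of the module's top. The point lies on its axis 60 mm above the module's underside, 34 mm above its flange's top, 16 mm below the post's top. Any yaw will do.
- module_bottom (a point): centre of the module's underside, z up; on the bench at the start. The module is a gold can 80 mm in diameter, foot chamfered by 3 mm, with a 96 mm flange 22 to 26 mm above the underside (outer edge bevelled below), and on top a round circuit board with six square gold packages round the post.
- seat (a joint): travel (m) of the sprung plate, 0 up, 0.0035 at its stop (5 to 8 N). The module meets it 2 mm before the snap. Stays near 0.002 once all catches hold the module, and comes back to 0.001 or less if they do not. Pressing slowly, the push peaks at 10 to 18 N as the catches spread, falls by several N at the snap; 1.5 mm farther the plate is hard on its stop and the force shoots up.
- spacer: bystander: flat gold ring, 90 mm diameter, 8 mm high, lying on the bench; origin under its centre
- pot: bystander: small clear jar with a white cap, 44 mm diameter, 45 mm high; origin under its centre
- driver: bystander: screwdriver lying flat, 160 mm long
- tray: bystander: black open tray, 120 x 100 x 20 mm; origin under its centre
- catch0 (a joint): outward travel (m) of a spring catch, along the housing +x: 0 at rest with its nose in, about 0.003 when the flange edge is passing its nose, back to 0 once it has snapped over the flange
- catch1 (a joint): outward travel (m) of a spring catch, 120 degrees counter-clockwise from the housing +x seen from above: 0 at rest with its nose in, about 0.003 when the flange edge is passing its nose, back to 0 once it has snapped over the flange
- catch2 (a joint): outward travel (m) of a spring catch, 240 degrees counter-clockwise from the housing +x seen from above: 0 at rest with its nose in, about 0.003 when the flange edge is passing its nose, back to 0 once it has snapped over the flange

How it is judged:
On the way, in this order (a step that is already met when the one before it is completed fails the run):
1. the module is lifted clear of the bench and brought upright over the housing (horizontal distance between module_post and housing below 0.01 m and z of module_post in the frame of housing above 0.085 m and angle between module_post's own z axis and vertical below 0.2 rad and value of joint seat below 0.001 m), for 0.1 s.
2. the module is pressed down and the catches hold the spring plate down under it (value of joint seat above 0.0012 m and horizontal distance between module_post and housing below 0.006 m and angle between module_post's own z axis and vertical below 0.06 rad and value of joint each of catch0, catch1, catch2 below 0.0012 m), for 0.2 s.
At the end, for the whole second after the job is handed in: The module, let go and at rest, is held in the housing by the catches: all three have sprung back to within 1.2 mm of rest, the spring plate stays pressed down by more than 1.2 mm, the post is within 6 mm of the housing's axis and upright within 0.04 rad (value of joint seat above 0.0012 m and value of joint each of catch0, catch1, catch2 below 0.0012 m and horizontal distance between module_post and housing below 0.006 m and angle between module_post's own z axis and vertical below 0.04 rad and linear speed of module below 0.01 m/s); the robot touches nothing.
It fails at once if the module bears on the housing with its catches and plate with more than 30 N (25 N of push, its own weight and some slack) (contact force between module and housing above 30 N).
It fails at once if the housing or its catches are struck or pushed by the robot with more than 10 N (contact force between any of the fingers, the arm and housing above 10 N).
It fails at once if a bystander is moved by more than 20 mm (distance of any of spacer, pot, driver, tray from where it was at the start of the episode above 0.02 m).
It also fails if it takes over 54 s, if anything falls off the work surface, if the arm or the gripper's body presses on something with over 40 N, if the wrist force passes 120 N, or if a joint passes its speed limit or range.

## Working session

There is one attempt and no reset: what is moved stays moved. The work goes in short steps, Python scripts to look and compute and a tool call to move; the robot and the scene stay as the last step left them, time stands still between calls to the robot, and variables do not carry over. Pictures are saved under pics/ and viewed, about 8 in all and at most 12, crops included, and the job is handed in when it is done.

Besides the shell and the picture viewer there is one more tool, called after ">>>" as a command line: name --pt "numbers of a row" for each row, then --argument value for the rest. servo_tool: Moves the arm, as the interface text tells. Its arguments: {"type":"object","properties":{"motion":{"type":"array"},"grip_force":{"type":"number"}},"required":["motion"]}

```bash
mkdir -p pics; ls; cat > h.py <<'E'
import numpy as np, cv2
from workcell import monitor, eyes, ticket, models
def cam(n):
    p,d=eyes.camera(n); i=eyes.camera_info(n); return p,d,np.array(i["intrinsics"]),np.array(i["extrinsics"])
def cloud(d,K,E):
    v,u=np.indices(d.shape); P=np.stack([(u-K[0,2])/K[0,0]*d,(v-K[1,2])/K[1,1]*d,d],-1)
    W=(P-E[:3,3])@E[:3,:3]; W[d<=0]=np.nan; return W
def towor(p,E): return (np.array(p)-E[:3,3])@E[:3,:3]
E
python3 - <<'E'
from h import *
np.set_printoptions(precision=4,suppress=True)
for k,v in monitor.get_obs().items(): print(k,np.round(v,4))
for n in ("top","scene"):
    p,d,K,E=cam(n); cv2.imwrite(f"pics/{n}0.png",p); np.savez(f"{n}0.npz",p=p,d=d,K=K,E=E)
    print(n,K[0],K[1],-E[:3,:3].T@E[:3,3])
    for t in ("housing","module_post","spacer","pot","driver","tray"):
        for b in models.boxes_of(n,t)[:2]: print(t,round(b["confidence"],2),towor(b["point"],E))
E
```

```text
pics
clock 0.0
joint_pos [-1.1276  0.3328 -0.0647  1.4609  0.0216  1.3499 -0.0885]
joint_velocities [ 0.0009  0.0005  0.0001 -0.0009  0.0001 -0.0015  0.0003]
tau [  0.0002 -62.5442   0.0492 -39.1618   0.0162   0.0098  -0.    ]
position [0.2805 0.5581 0.2305]
ee_rot [ 0.8512  0.5248 -0.0006  0.0004]
ft_force [ 0.5217 -0.1773  0.0393]
torque [0.0098 0.0012 0.0057]
grip_width 1.0022
top [367.6652   0.     255.5743] [  0.     367.6652 192.36  ] [ 0.4398 -0.0128  1.0016]
housing 0.63 [0.5477 0.2073 0.0152]
housing 0.45 [ 0.5675 -0.1579  0.0299]
spacer 0.64 [ 0.7168 -0.031   0.0071]
spacer 0.57 [ 0.5667 -0.1583  0.0324]
pot 0.61 [ 0.4035 -0.0216  0.045 ]
driver 0.7 [0.5656 0.4077 0.0237]
tray 0.7 [ 0.5195 -0.4342  0.0018]
tray 0.28 [0.5482 0.2099 0.0166]
scene [469.6105   0.     255.6421] [  0.     469.6105 190.6653] [ 1.0796 -0.3865  1.0848]
housing 0.61 [0.5585 0.2029 0.0207]
module_post 0.96 [ 0.5774 -0.1637  0.0261]
spacer 0.92 [ 0.7184 -0.0314  0.0087]
spacer 0.34 [ 0.5778 -0.1706  0.0326]
pot 0.7 [ 0.4134 -0.0324  0.0407]
driver 0.68 [0.5708 0.4052 0.0216]
```

View pics/top0.png

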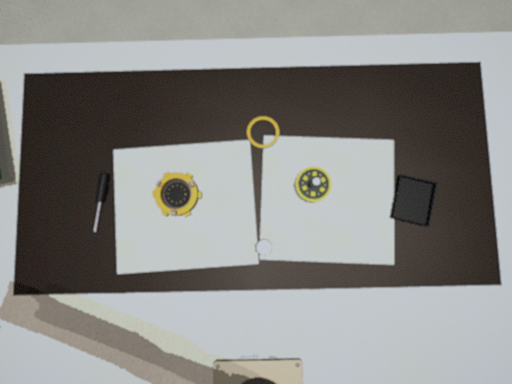

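View pics/scene0.png

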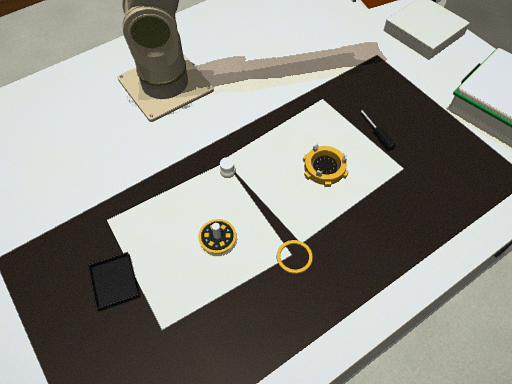

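```bash
python3 - <<'E'
from h import *
from scipy.optimize import least_squares
np.set_printoptions(precision=4,suppress=True)
def circ(P,r=None):
    f=lambda q: np.hypot(P[:,0]-q[0],P[:,1]-q[1])-(q[2] if r is None else r)
    s=least_squares(f,[*P.mean(0)[:2],.04],loss="soft_l1",f_scale=.002); return s.x, np.sqrt((s.fun**2).mean()),len(P)
for n in ("top","scene"):
    z=np.load(f"{n}0.npz"); W=cloud(z["d"],z["K"],z["E"])
    def near(c,r,lo,hi):
        m=(np.hypot(W[...,0]-c[0],W[...,1]-c[1])<r)&(W[...,2]>lo)&(W[...,2]<hi); return W[m]
    print(n)
    P=near((.57,-.16),.07,.055,.09); print("post",P.min(0),P.max(0),len(P)); Q=P[P[:,2]>.07]; print("post top mean",Q.mean(0), circ(Q,None))
    P=near((.57,-.16),.07,.018,.06); print("module",np.histogram(P[:,2],12), (P.min(0)+P.max(0))/2,P.max(0)-P.min(0))
    P=near((.55,.207),.08,.012,.09); print("housing",np.histogram(P[:,2],16))
    R=near((.55,.207),.08,.026,.034); print(" rim",(R.min(0)+R.max(0))/2,R.max(0)-R.min(0),circ(R))
    C=near((.55,.207),.08,.036,.09)
    if len(C):
        k,l,_=0,0,0
        l=cv2.kmeans(C[:,:2].astype(np.float32),3,None,(3,50,1e-5),5,cv2.KMEANS_PP_CENTERS)[1].ravel()
        for i in range(3): print(" catch",C[l==i].mean(0),C[l==i][:,2].max(),np.percentile(C[l==i][:,2],80),(l==i).sum())
E
```

```text
top
post [ 0.5584 -0.1681  0.0554] [ 0.5765 -0.1502  0.0798] 57
post top mean [ 0.568  -0.1594  0.0762] (array([ 0.5679, -0.1593,  0.0069]), np.float64(0.0023988755771870824), 49)
module (array([ 33, 365, 447,  77,   2,   1,   0,   2,   0,   4,   3,   2]), array([0.0213, 0.0242, 0.0271, 0.03  , 0.0328, 0.0357, 0.0386, 0.0415,
       0.0444, 0.0473, 0.0502, 0.0531, 0.056 ])) [ 0.568  -0.161   0.0386] [0.0929 0.0942 0.0347]
housing (array([ 95, 302, 222,  43,  15,  68, 281, 289,  39,   3,   2,  10,  11,
        11,  23,  10]), array([0.0121, 0.0148, 0.0174, 0.0201, 0.0227, 0.0254, 0.028 , 0.0307,
       0.0333, 0.036 , 0.0386, 0.0412, 0.0439, 0.0465, 0.0492, 0.0518,
       0.0545]))
 rim [0.5506 0.2081 0.03  ] [0.1156 0.115  0.0078] (array([0.5501, 0.2075, 0.0499]), np.float64(0.0049878593943545714), 650)
 catch [0.5774 0.2495 0.0482] 0.05447804945302808 0.05176482384590947 24
 catch [0.573  0.1632 0.0468] 0.053408955944212036 0.050052175601772976 23
 catch [0.5009 0.2109 0.048 ] 0.0542227253685893 0.05130426136021778 23
scene
post [ 0.5613 -0.1723  0.0554] [ 0.5817 -0.1529  0.0795] 75
[... 273 characters left out ...]
.0462, 0.0495, 0.0527, 0.056 , 0.0593])) [ 0.5701 -0.162   0.0396] [0.095  0.0943 0.0394]
housing (array([150, 223, 141,  55,  43, 123, 191, 190,  42,  11,   5,   6,  12,
        23,  13,   8]), array([0.012 , 0.0146, 0.0172, 0.0198, 0.0224, 0.0249, 0.0275, 0.0301,
       0.0327, 0.0353, 0.0379, 0.0404, 0.043 , 0.0456, 0.0482, 0.0508,
       0.0534]))
 rim [0.554  0.2068 0.03  ] [0.115  0.1167 0.008 ] (array([0.5547, 0.2041, 0.0499]), np.float64(0.005042828938893221), 504)
 catch [0.5045 0.2064 0.0451] 0.05335935024833242 0.04867204803211013 28
 catch [0.5773 0.1593 0.0451] 0.052027997509742595 0.049661290433137543 23
 catch [0.5816 0.247  0.0467] 0.052807314522991144 0.049301855903937285 22
```

The top view shows the housing at about (177,194) with three catches, and the module at (313,184) with its post at (317,182). The spacer is at (263,132), the pot at (264,247), the tray at (413,200) and the driver at (101,203). The scene view agrees, and the paths are clear. The catch tops read about 53 mm. The two cameras differ by 4–5 mm in absolute position, but they agree on the module-to-housing displacement, (-0.0175, +0.3675).

I'll move over the module with the jaws along world y, midway between the catches.

>>> servo_tool --pt "0.7 -0.02 0.023 0.004 0 0 -1" --pt "0.7 -0.055 0.062 0.01 0 0 -2.5" --pt "0.7 -0.092 0.104 0.018 0 0 -4.2" --pt "0.7 -0.128 0.145 0.025 0 0 -5.9" --pt "0.7 -0.165 0.187 0.032 0 0 -7.6" --pt "0.7 -0.201 0.228 0.039 0 0 -9.3" --pt "0.7 -0.238 0.27 0.046 0 0 -11" --pt "0.7 -0.275 0.312 0.054 0 0 -12.7" --pt "0.7 -0.311 0.353 0.061 0 0 -14.4" --pt "0.7 -0.348 0.395 0.068 0 0 -16.1" --pt "0.7 -0.384 0.436 0.075 0 0 -17.8" --pt "0.7 -0.421 0.478 0.082 0 0 -19.5" --pt "0.7 -0.458 0.52 0.089 0 0 -21.2" --pt "0.7 -0.485 0.55 0.095 0 0 -22.5" --pt "0.7 -0.505 0.573 0.098 0 0 -23.4" --pt "0.7 -0.512 0.582 0.1 0 0 -23.7" --pt "0.7 -0.512 0.582 0.1 0 0 -23.7" --pt "0.7 -0.512 0.582 0.1 0 0 -23.7"

```text
clock: 2.95
position: [0.5708, -0.1588, 0.1314]
ee_rot: [0.725, 0.689, 0.0, -0.0]
ft_force: [0.0, 0.2, 0.0]
grip_width: 0.701
```

```bash
python3 - <<'E'
from h import *
np.set_printoptions(precision=4,suppress=True)
o=monitor.get_obs(); print(o["position"],o["ee_rot"],o["ft_force"],o["grip_width"])
p,d,K,E=cam("scene"); np.savez("scene1.npz",p=p,d=d,K=K,E=E)
cv2.imwrite("pics/s1.png",cv2.resize(p[130:280,140:340],(800,600)))
W=cloud(d,K,E); m=(np.hypot(W[...,0]-.57,W[...,1]+.16)<.12)&(W[...,2]>.11)&(W[...,2]<.17)
for lo in np.arange(.11,.17,.01):
    Q=W[m&(W[...,2]>lo)&(W[...,2]<lo+.01)]; print(round(lo,2),len(Q),Q.min(0)if len(Q) else'',Q.max(0) if len(Q) else '')
E
```

```text
[ 0.5708 -0.1588  0.1314] [ 0.7248  0.6889  0.0003 -0.0003] [0.0074 0.2271 0.0064] 0.7011159551971203
0.11 0  
0.12 0  
0.13 3 [ 0.5684 -0.197   0.1387] [ 0.5833 -0.1299  0.1398]
0.14 29 [ 0.5646 -0.2036  0.1401] [ 0.5863 -0.119   0.1499]
0.15 33 [ 0.5667 -0.2046  0.1506] [ 0.588  -0.1177  0.1599]
0.16 32 [ 0.5672 -0.2041  0.1605] [ 0.5868 -0.1171  0.1694]
0.17 0
```

View pics/s1.png

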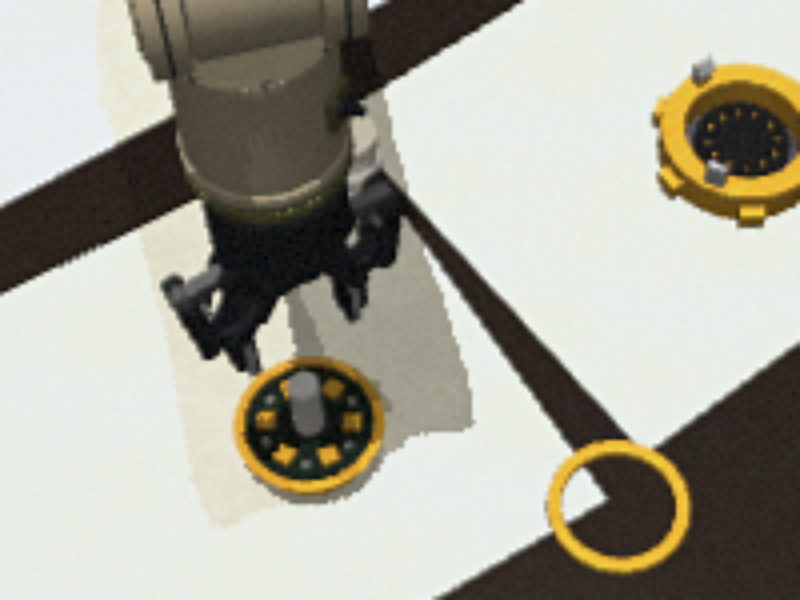

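The picture shows the fingers (around (240,350) and (355,300)) straddling the post (305,400), with nothing in the way. Comparing the fingers with the TCP suggests the top camera is the less biased one. I'll descend and grip.

>>> servo_tool --pt "0.6 -0.001 -0.002 0.01 0 0 0" --pt "0.6 -0.0016 -0.0024 0.03 0 0 0" --pt "0.6 -0.0016 -0.0024 0.05 0 0 0" --pt "0.6 -0.0016 -0.0024 0.07 0 0 0" --pt "0.6 -0.0016 -0.0024 0.083 0 0 0" --pt "0.6 -0.0016 -0.0024 0.09 0 0 0" --pt "0.6 -0.0016 -0.0024 0.09 0 0 0" --pt "0.4 -0.0016 -0.0024 0.09 0 0 0" --pt "0.2 -0.0016 -0.0024 0.09 0 0 0" --pt "0.1 -0.0016 -0.0024 0.09 0 0 0" --pt "0.1 -0.0016 -0.0024 0.09 0 0 0" --pt "0.1 -0.0016 -0.0024 0.09 0 0 0" --pt "0.1 -0.0016 -0.0024 0.09 0 0 0" --grip_force 80

```text
clock: 4.62
position: [0.5688, -0.1619, 0.042]
ee_rot: [0.725, 0.688, 0.0, 0.0]
ft_force: [-0.8, 0.7, 5.9]
grip_width: 0.214
```

>>> servo_tool --pt "0.1 0 0 -0.01 0 0 0" --pt "0.1 0 0 -0.03 0 0 0" --pt "0.1 0 0 -0.06 0 0 0" --pt "0.1 0 0 -0.085 0 0 0" --pt "0.1 0 0 -0.1 0 0 0" --pt "0.1 0 0 -0.1 0 0 0" --pt "0.1 0 0 -0.1 0 0 0"

```text
clock: 5.5
position: [0.5678, -0.1616, 0.1405]
ee_rot: [0.725, 0.688, -0.0, -0.001]
ft_force: [-0.2, 0.0, -2.8]
grip_width: 0.215
```

```bash
python3 - <<'E'
from h import *
np.set_printoptions(precision=4,suppress=True)
o=monitor.get_obs(); print(o["position"],o["ee_rot"],o["ft_force"],o["torque"],o["grip_width"])
p,d,K,E=cam("scene"); np.savez("scene2.npz",p=p,d=d,K=K,E=E)
cv2.imwrite("pics/s2.png",cv2.resize(p[130:280,140:340],(800,600)))
W=cloud(d,K,E); m=(np.hypot(W[...,0]-.57,W[...,1]+.16)<.07)&(W[...,2]>.11)&(W[...,2]<.135)
Q=W[m]; print(len(Q),Q.min(0),Q.max(0),(Q.min(0)+Q.max(0))/2)
Q=Q[abs(Q[:,2]-.127)<.006]; A=np.c_[Q[:,:2],np.ones(len(Q))]; print("plane slope",np.linalg.lstsq(A,Q[:,2],rcond=None)[0])
E
```

```text
[ 0.5678 -0.1616  0.1405] [ 0.7252  0.6885 -0.0003 -0.0005] [-0.171   0.0153 -2.7623] [-0.0148 -0.0192  0.0062] 0.21532057075689906
757 [ 0.5293 -0.2105  0.1195] [ 0.6179 -0.1153  0.1347] [ 0.5736 -0.1629  0.1271]
plane slope [-0.0015 -0.0035  0.1254]
```

View pics/s2.png

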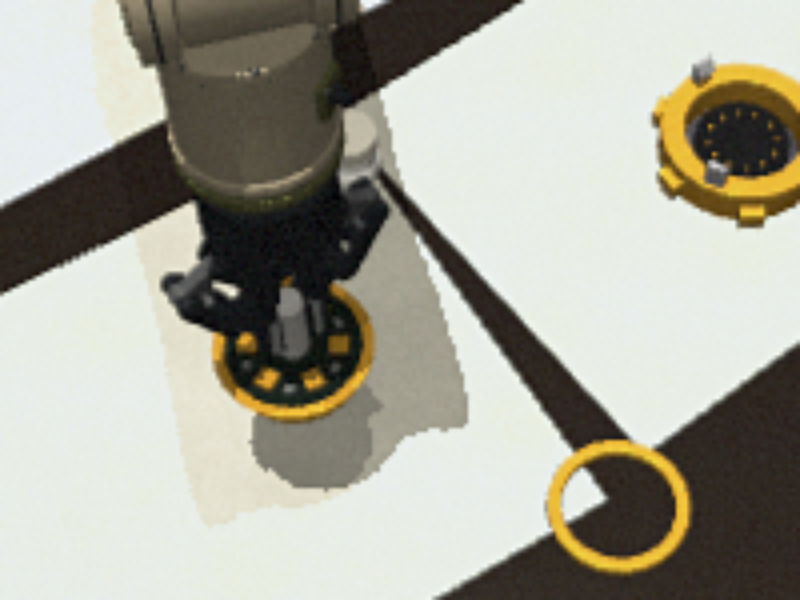

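The module is held upright (plane slope about 3 mrad) and is clear of the bench, with its shadow below at (310,450). I'll carry it over the housing.

>>> servo_tool --pt "0.1 0.01 -0.001 0 0 0 0" --pt "0.1 0.03 -0.003 0 0 0 0" --pt "0.1 0.06 -0.006 0 0 0 0" --pt "0.1 0.095 -0.0095 0 0 0 0" --pt "0.1 0.13 -0.013 0 0 0 0" --pt "0.1 0.165 -0.0165 0 0 0 0" --pt "0.1 0.2 -0.02 0 0 0 0" --pt "0.1 0.235 -0.0235 0 0 0 0" --pt "0.1 0.27 -0.027 0 0 0 0" --pt "0.1 0.305 -0.031 0 0 0 0" --pt "0.1 0.335 -0.034 0 0 0 0" --pt "0.1 0.355 -0.036 0 0 0 0" --pt "0.1 0.365 -0.037 0 0 0 0" --pt "0.1 0.3676 -0.0371 0 0 0 0" --pt "0.1 0.3676 -0.0371 0 0 0 0" --pt "0.1 0.3676 -0.0371 0 0 0 0"

```text
clock: 7.55
position: [0.5506, 0.2061, 0.1414]
ee_rot: [0.726, 0.688, -0.0, 0.0]
ft_force: [-0.1, -0.3, -3.6]
grip_width: 0.215
```

```bash
python3 - <<'E'
from h import *
np.set_printoptions(precision=4,suppress=True)
o=monitor.get_obs(); print(o["position"],o["ee_rot"],o["ft_force"],o["torque"],o["grip_width"])
p,d,K,E=cam("scene"); np.savez("scene3.npz",p=p,d=d,K=K,E=E)
cv2.imwrite("pics/s3.png",cv2.resize(p[70:220,240:440],(800,600)))
W=cloud(d,K,E); c=(.5545,.205)
r=np.hypot(W[...,0]-c[0],W[...,1]-c[1])
Q=W[(r<.07)&(W[...,2]>.118)&(W[...,2]<.132)]; print("flange",len(Q),(Q.min(0)+Q.max(0))/2,Q.max(0)-Q.min(0))
a=np.load("scene2.npz"); V=cloud(a["d"],a["K"],a["E"]); V=V[(np.hypot(V[...,0]-.573,V[...,1]+.163)<.07)&(V[...,2]>.118)&(V[...,2]<.132)]; print("flange before",(V.min(0)+V.max(0))/2,V.max(0)-V.min(0))
z=np.load("scene0.npz"); H=cloud(z["d"],z["K"],z["E"]); rr=np.hypot(H[...,0]-c[0],H[...,1]-c[1])
H=H[(rr<.07)&(rr>.036)&(H[...,2]>.026)&(H[...,2]<.034)]; print("rim",(H.min(0)+H.max(0))/2,H.max(0)-H.min(0))
E
```

```text
[0.5506 0.2061 0.1414] [ 0.7258  0.6879 -0.      0.0001] [-0.1106 -0.3174 -3.6403] [-0.0558 -0.0329 -0.0084] 0.21475298172890298
flange 615 [0.5526 0.205  0.1253] [0.0949 0.0962 0.013 ]
flange before [ 0.5736 -0.1629  0.1255] [0.0886 0.0952 0.0119]
rim [0.554  0.2068 0.03  ] [0.115  0.1167 0.008 ]
```

View pics/s3.png

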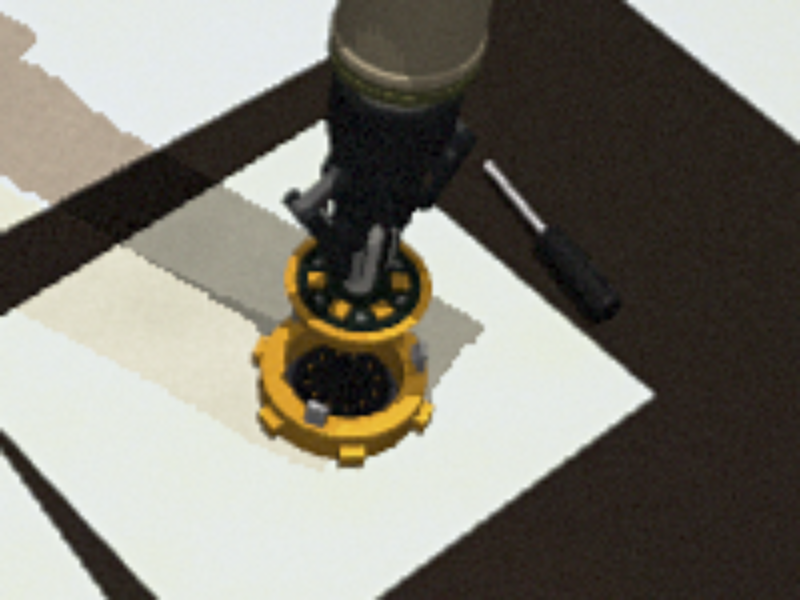

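The module hangs level over the ring. In the crop the module is at (360,290) and the ring at (345,385). The flange-to-rim comparison asks for a 1–1.5 mm correction in +y. I'll apply that and descend to just above the bore.

>>> servo_tool --pt "0.1 0.0012 0.0004 0.0 0 0 0" --pt "0.1 0.0012 0.0004 0.008 0 0 0" --pt "0.1 0.0012 0.0004 0.02 0 0 0" --pt "0.1 0.0012 0.0004 0.035 0 0 0" --pt "0.1 0.0012 0.0004 0.048 0 0 0" --pt "0.1 0.0012 0.0004 0.056 0 0 0" --pt "0.1 0.0012 0.0004 0.06 0 0 0" --pt "0.1 0.0012 0.0004 0.06 0 0 0" --pt "0.1 0.0012 0.0004 0.06 0 0 0"

```text
clock: 8.72
position: [0.5512, 0.2085, 0.0818]
ee_rot: [0.725, 0.688, 0.0, 0.0]
ft_force: [-0.2, -0.2, -2.8]
grip_width: 0.209
```

```bash
python3 - <<'E'
from h import *
np.set_printoptions(precision=4,suppress=True)
o=monitor.get_obs(); print(o["position"],o["ee_rot"],o["ft_force"],o["torque"],o["grip_width"])
p,d,K,E=cam("scene")
cv2.imwrite("pics/s4.png",cv2.resize(p[100:220,250:410],(800,600),interpolation=cv2.INTER_CUBIC))
E
```

```text
[0.5512 0.2085 0.0818] [0.7253 0.6884 0.0005 0.0001] [-0.1872 -0.1906 -2.8451] [ 0.0634 -0.0177 -0.0583] 0.20931153851876985
```

View pics/s4.png

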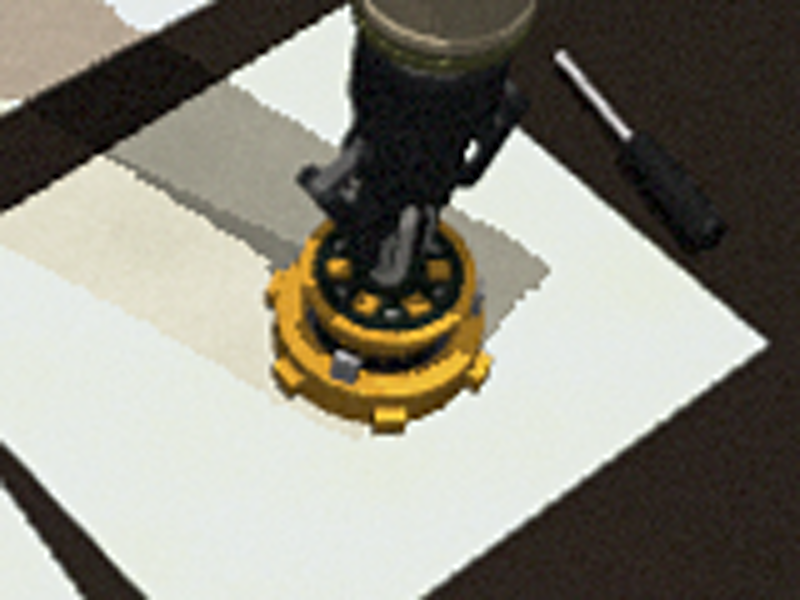

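The module is just above the mouth and looks concentric (flange at about (390,280)). Now I'll go down slowly, reading forces.

>>> servo_tool --pt "0.1 -0.0005 0 0.002 0 0 0" --pt "0.1 -0.0005 0 0.003 0 0 0" --pt "0.1 -0.0005 0 0.004 0 0 0" --pt "0.1 -0.0005 0 0.005 0 0 0" --pt "0.1 -0.0005 0 0.006 0 0 0" --pt "0.1 -0.0005 0 0.006 0 0 0"

```text
clock: 9.52
position: [0.5508, 0.2078, 0.0752]
ee_rot: [0.725, 0.688, -0.0, -0.0]
ft_force: [0.0, -0.5, -2.7]
grip_width: 0.215
```

>>> servo_tool --pt "0.1 0 0 0.001 0 0 0" --pt "0.1 0 0 0.002 0 0 0" --pt "0.1 0 0 0.002 0 0 0"

```text
clock: 9.9
position: [0.5508, 0.2078, 0.0732]
ee_rot: [0.725, 0.688, -0.0, -0.0]
ft_force: [0.3, 0.3, -2.2]
grip_width: 0.209
```

>>> servo_tool --pt "0.1 0 0 0.0005 0 0 0" --pt "0.1 0 0 0.001 0 0 0" --pt "0.1 0 0 0.001 0 0 0"

```text
clock: 10.28
position: [0.5508, 0.2078, 0.0723]
ee_rot: [0.725, 0.688, 0.0, -0.0]
ft_force: [0.2, -0.5, -2.7]
grip_width: 0.218
```

>>> servo_tool --pt "0.1 0 0 0.0005 0 0 0" --pt "0.1 0 0 0.001 0 0 0" --pt "0.1 0 0 0.001 0 0 0"

```text
clock: 10.65
position: [0.5508, 0.2078, 0.0713]
ee_rot: [0.725, 0.688, 0.0, -0.0]
ft_force: [-1.0, 0.0, -3.0]
grip_width: 0.215
```

>>> servo_tool --pt "0.1 0 0 0.0005 0 0 0" --pt "0.1 0 0 0.001 0 0 0" --pt "0.1 0 0 0.001 0 0 0"

```text
clock: 11.02
position: [0.5508, 0.2078, 0.0703]
ee_rot: [0.725, 0.688, -0.0, -0.0]
ft_force: [-0.1, 0.1, -2.7]
grip_width: 0.208
```

It's in the bore with no contact force, so the alignment is good.

>>> servo_tool --pt "0.1 0 0 0.0005 0 0 0" --pt "0.1 0 0 0.001 0 0 0" --pt "0.1 0 0 0.0015 0 0 0" --pt "0.1 0 0 0.002 0 0 0" --pt "0.1 0 0 0.002 0 0 0"

```text
clock: 11.65
position: [0.5508, 0.2078, 0.0683]
ee_rot: [0.725, 0.688, 0.0, -0.0]
ft_force: [-0.6, 0.4, -2.4]
grip_width: 0.215
```

>>> servo_tool --pt "0.1 0 0 0.0005 0 0 0" --pt "0.1 0 0 0.001 0 0 0" --pt "0.1 0 0 0.001 0 0 0"

```text
clock: 12.02
position: [0.5508, 0.2078, 0.0672]
ee_rot: [0.725, 0.688, -0.0, -0.0]
ft_force: [-0.4, -0.7, -1.5]
grip_width: 0.211
```

>>> servo_tool --pt "0.1 0 0 0.0005 0 0 0" --pt "0.1 0 0 0.001 0 0 0" --pt "0.1 0 0 0.001 0 0 0"

```text
clock: 12.4
position: [0.5508, 0.2078, 0.0663]
ee_rot: [0.725, 0.688, -0.0, -0.0]
ft_force: [-0.4, 0.6, -2.4]
grip_width: 0.215
```

>>> servo_tool --pt "0.1 0 0 0.0005 0 0 0" --pt "0.1 0 0 0.001 0 0 0" --pt "0.1 0 0 0.001 0 0 0"

```text
clock: 12.78
position: [0.5508, 0.2078, 0.0653]
ee_rot: [0.725, 0.688, 0.0, -0.0]
ft_force: [0.1, 0.3, -1.8]
grip_width: 0.215
```

>>> servo_tool --pt "0.1 0 0 0.0005 0 0 0" --pt "0.1 0 0 0.001 0 0 0" --pt "0.1 0 0 0.001 0 0 0"

```text
clock: 13.15
position: [0.5508, 0.2079, 0.0643]
ee_rot: [0.725, 0.688, 0.0, -0.0]
ft_force: [-0.8, -0.2, -1.9]
grip_width: 0.213
```

>>> servo_tool --pt "0.1 0 0 0.0005 0 0 0" --pt "0.1 0 0 0.001 0 0 0" --pt "0.1 0 0 0.001 0 0 0"

```text
clock: 13.52
position: [0.551, 0.208, 0.0635]
ee_rot: [0.725, 0.688, 0.0, -0.0]
ft_force: [1.2, 0.4, -0.9]
grip_width: 0.213
```

Contact is starting, so I'll switch to 0.5 mm steps.

>>> servo_tool --pt "0.1 0 0 0.0005 0 0 0" --pt "0.1 0 0 0.0005 0 0 0"

```text
clock: 13.78
position: [0.551, 0.208, 0.0629]
ee_rot: [0.725, 0.688, 0.0, 0.0]
ft_force: [1.0, 1.3, -0.1]
grip_width: 0.21
```

>>> servo_tool --pt "0.1 0 0 0.0005 0 0 0" --pt "0.1 0 0 0.0005 0 0 0"

```text
clock: 14.02
position: [0.551, 0.208, 0.0624]
ee_rot: [0.725, 0.688, 0.0, 0.0]
ft_force: [0.6, 1.8, 1.0]
grip_width: 0.212
```

>>> servo_tool --pt "0.1 0 0 0.0005 0 0 0" --pt "0.1 0 0 0.0005 0 0 0"

```text
clock: 14.28
position: [0.5509, 0.208, 0.0619]
ee_rot: [0.725, 0.688, 0.0, -0.0]
ft_force: [1.1, 1.2, 1.2]
grip_width: 0.214
```

>>> servo_tool --pt "0.1 0 0 0.0005 0 0 0" --pt "0.1 0 0 0.0005 0 0 0"

```text
clock: 14.52
position: [0.5509, 0.2079, 0.0614]
ee_rot: [0.725, 0.688, 0.0, 0.0]
ft_force: [1.6, 1.5, 2.2]
grip_width: 0.207
```

>>> servo_tool --pt "0.1 0 0 0.0005 0 0 0" --pt "0.1 0 0 0.0005 0 0 0"

```text
clock: 14.78
position: [0.551, 0.2079, 0.0609]
ee_rot: [0.725, 0.688, 0.0, 0.0]
ft_force: [0.3, 1.3, 3.8]
grip_width: 0.212
```

>>> servo_tool --pt "0.1 0 0 0.0005 0 0 0" --pt "0.1 0 0 0.0005 0 0 0"

```text
clock: 15.02
position: [0.551, 0.2079, 0.0605]
ee_rot: [0.725, 0.688, 0.0, 0.0]
ft_force: [1.1, 1.0, 5.8]
grip_width: 0.212
```

>>> servo_tool --pt "0.1 0 0 0.0005 0 0 0" --pt "0.1 0 0 0.0005 0 0 0"

```text
clock: 15.28
position: [0.551, 0.2079, 0.06]
ee_rot: [0.725, 0.688, 0.0, 0.0]
ft_force: [-0.0, 0.1, 4.2]
grip_width: 0.211
```

>>> servo_tool --pt "0.1 0 0 0.0005 0 0 0" --pt "0.1 0 0 0.0005 0 0 0"

```text
clock: 15.52
position: [0.5511, 0.2079, 0.0596]
ee_rot: [0.725, 0.688, 0.0, 0.0]
ft_force: [-1.3, 0.5, 6.9]
grip_width: 0.214
```

>>> servo_tool --pt "0.1 0 0 0.0005 0 0 0" --pt "0.1 0 0 0.0005 0 0 0"

```text
clock: 15.78
position: [0.5511, 0.208, 0.0592]
ee_rot: [0.725, 0.688, 0.0, 0.0]
ft_force: [-0.6, 0.9, 7.4]
grip_width: 0.21
```

>>> servo_tool --pt "0.1 0 0 0.0005 0 0 0" --pt "0.1 0 0 0.0005 0 0 0"

```text
clock: 16.02
position: [0.5512, 0.208, 0.0588]
ee_rot: [0.725, 0.688, 0.001, 0.0]
ft_force: [0.1, 2.1, 8.6]
grip_width: 0.213
```

>>> servo_tool --pt "0.1 0 0 0.0005 0 0 0" --pt "0.1 0 0 0.0005 0 0 0"

```text
clock: 16.27
position: [0.5513, 0.208, 0.0585]
ee_rot: [0.725, 0.688, 0.001, 0.0]
ft_force: [-0.3, 0.7, 8.9]
grip_width: 0.216
```

>>> servo_tool --pt "0.1 0 0 0.0005 0 0 0" --pt "0.1 0 0 0.0005 0 0 0"

```text
clock: 16.52
position: [0.5514, 0.2081, 0.0582]
ee_rot: [0.725, 0.688, 0.001, 0.0]
ft_force: [-0.7, 0.0, 10.1]
grip_width: 0.207
```

>>> servo_tool --pt "0.1 0 0 0.0005 0 0 0" --pt "0.1 0 0 0.0005 0 0 0"

```text
clock: 16.77
position: [0.5515, 0.2081, 0.058]
ee_rot: [0.725, 0.688, 0.001, 0.0]
ft_force: [-1.9, 0.7, 12.5]
grip_width: 0.21
```

>>> servo_tool --pt "0.1 0 0 0.0003 0 0 0" --pt "0.1 0 0 0.0003 0 0 0"

```text
clock: 17.02
position: [0.5513, 0.2081, 0.0569]
ee_rot: [0.725, 0.688, 0.001, 0.0]
ft_force: [1.3, 1.1, 5.0]
grip_width: 0.214
```

>>> servo_tool --pt "0.1 0 0 0.0003 0 0 0" --pt "0.1 0 0 0.0003 0 0 0"

```text
clock: 17.27
position: [0.5513, 0.2081, 0.0566]
ee_rot: [0.725, 0.688, 0.001, 0.0]
ft_force: [1.5, 1.8, 6.0]
grip_width: 0.211
```

Snap felt: the force fell from 12.5 to 5.0 N and the tool dropped 1.1 mm. Next I'll feel for the stop, to tell whether all three catches have gone over.

>>> servo_tool --pt "0.1 0 0 0.0003 0 0 0" --pt "0.1 0 0 0.0003 0 0 0"

```text
clock: 17.52
position: [0.551, 0.2077, 0.0558]
ee_rot: [0.725, 0.688, 0.0, 0.0]
ft_force: [3.1, 0.8, 3.3]
grip_width: 0.211
```

```bash
python3 - <<'E'
from h import *
np.set_printoptions(precision=4,suppress=True)
o=monitor.get_obs(); print(o["position"],o["ft_force"],o["torque"])
from h import *
out=[]
for n in ("scene","top"):
    p,d,K,E=cam(n); W=cloud(d,K,E)
    c=(.5545,.205) if n=="scene" else (.5504,.2078)
    r=np.hypot(W[...,0]-c[0],W[...,1]-c[1]); Q=W[(r<.05)&(W[...,2]>.036)&(W[...,2]<.06)]
    print(n,len(Q),np.histogram(Q[:,2],8))
    w=E[:3,:3]@np.array([*c,.04])+E[:3,3]; u=K@w; u=(u[:2]/u[2]).astype(int)
    out.append(cv2.resize(p[u[1]-35:u[1]+35,u[0]-35:u[0]+35],(400,400),interpolation=cv2.INTER_CUBIC))
cv2.imwrite("pics/s5.png",np.hstack(out))
E
```

```text
[0.551  0.2077 0.0558] [3.0563 0.8245 3.331 ] [ 0.2763 -0.645   0.0027]
scene 558 (array([129, 268, 128,  17,   4,   4,   3,   5]), array([0.0361, 0.0391, 0.042 , 0.045 , 0.048 , 0.0509, 0.0539, 0.0568,
       0.0598]))
top 425 (array([ 13,  84, 140, 124,  45,  10,   8,   1]), array([0.0361, 0.0379, 0.0397, 0.0415, 0.0432, 0.045 , 0.0468, 0.0485,
       0.0503]))
```

View pics/s5.png

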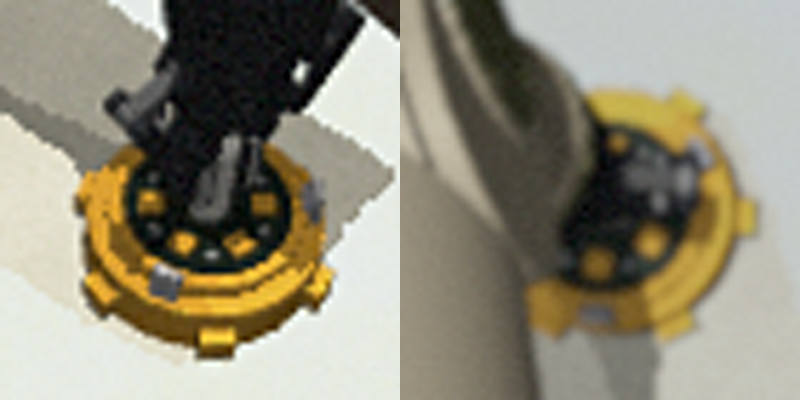

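The crops show the flange well down, with the near catches (160,280) and (315,195) standing clear. The top view is partly hidden by the arm. There was a second drop (6.0 to 3.3 N, and 0.8 mm), so the catches are snapping one at a time. The side force in +x suggests the -x catch may still be spread. I'll press on in small steps.

>>> servo_tool --pt "0.1 0 0 0.0003 0 0 0" --pt "0.1 0 0 0.0003 0 0 0"

```text
clock: 17.88
position: [0.551, 0.2078, 0.0557]
ee_rot: [0.725, 0.688, 0.0, 0.0]
ft_force: [2.0, 0.1, 2.5]
grip_width: 0.213
```

>>> servo_tool --pt "0.1 0 0 0.0003 0 0 0" --pt "0.1 0 0 0.0003 0 0 0"

```text
clock: 18.12
position: [0.551, 0.2078, 0.0554]
ee_rot: [0.725, 0.688, 0.0, 0.0]
ft_force: [2.4, 0.8, 4.0]
grip_width: 0.211
```

>>> servo_tool --pt "0.1 0 0 0.0003 0 0 0" --pt "0.1 0 0 0.0003 0 0 0"

```text
clock: 18.38
position: [0.551, 0.2078, 0.0551]
ee_rot: [0.725, 0.688, 0.0, 0.0]
ft_force: [3.9, 0.3, 3.6]
grip_width: 0.216
```

>>> servo_tool --pt "0.1 0 0 0.0003 0 0 0" --pt "0.1 0 0 0.0003 0 0 0"

```text
clock: 18.62
position: [0.551, 0.2078, 0.0548]
ee_rot: [0.725, 0.688, 0.0, 0.0]
ft_force: [3.1, 0.3, 5.2]
grip_width: 0.208
```

>>> servo_tool --pt "0.1 0 0 0.0003 0 0 0" --pt "0.1 0 0 0.0003 0 0 0"

```text
clock: 18.88
position: [0.5509, 0.2078, 0.0545]
ee_rot: [0.725, 0.688, 0.0, 0.0]
ft_force: [3.3, 0.3, 5.6]
grip_width: 0.214
```

>>> servo_tool --pt "0.1 0 0 0.0003 0 0 0" --pt "0.1 0 0 0.0003 0 0 0"

```text
clock: 19.12
position: [0.551, 0.2078, 0.0543]
ee_rot: [0.725, 0.688, 0.0, 0.0]
ft_force: [2.6, 0.1, 7.1]
grip_width: 0.212
```

>>> servo_tool --pt "0.1 0 0 0.0003 0 0 0" --pt "0.1 0 0 0.0003 0 0 0"

```text
clock: 19.38
position: [0.551, 0.2078, 0.0543]
ee_rot: [0.725, 0.688, 0.0, 0.0]
ft_force: [2.4, -0.9, 8.3]
grip_width: 0.211
```

>>> servo_tool --pt "0.1 0 0 0.0004 0 0 0" --pt "0.1 0 0 0.0004 0 0 0"

```text
clock: 19.62
position: [0.5511, 0.2079, 0.0542]
ee_rot: [0.725, 0.688, 0.0, 0.0]
ft_force: [0.6, -0.8, 12.5]
grip_width: 0.213
```

>>> servo_tool --pt "0.1 0 0 0.0004 0 0 0" --pt "0.1 0 0 0.0004 0 0 0"

```text
clock: 19.88
position: [0.5512, 0.2079, 0.0542]
ee_rot: [0.725, 0.688, 0.0, 0.0]
ft_force: [0.3, -1.5, 15.6]
grip_width: 0.207
```

```bash
python3 - <<'E'
from h import *
np.set_printoptions(precision=4,suppress=True)
o=monitor.get_obs(); print(o["position"],o["ee_rot"],o["ft_force"],o["torque"])
E
```

```text
[0.5512 0.2079 0.0542] [0.7254 0.6884 0.0005 0.    ] [ 0.2978 -1.4504 15.6278] [-0.3949  0.1212  0.0665]
```

That's the hard stop: z is fixed at 54.2 mm and the force rises with each step (about 18 N push including the weight offset). I'll back off gently and tug to check whether the catches hold.

>>> servo_tool --pt "0.1 0 0 -0.0005 0 0 0" --pt "0.1 0 0 -0.001 0 0 0" --pt "0.1 0 0 -0.0015 0 0 0" --pt "0.1 0 0 -0.002 0 0 0" --pt "0.1 0 0 -0.002 0 0 0"

```text
clock: 20.5
position: [0.5509, 0.2078, 0.055]
ee_rot: [0.725, 0.688, 0.0, 0.0]
ft_force: [4.5, -0.0, 3.9]
grip_width: 0.211
```

>>> servo_tool --pt "0.1 0 0 -0.0005 0 0 0" --pt "0.1 0 0 -0.001 0 0 0" --pt "0.1 0 0 -0.001 0 0 0"

```text
clock: 20.88
position: [0.5506, 0.2078, 0.0557]
ee_rot: [0.725, 0.688, -0.0, -0.0]
ft_force: [3.1, 0.8, 1.4]
grip_width: 0.217
```

>>> servo_tool --pt "0.1 0 0 -0.0005 0 0 0" --pt "0.1 0 0 -0.0005 0 0 0"

```text
clock: 21.12
position: [0.5505, 0.2078, 0.0559]
ee_rot: [0.725, 0.688, -0.0, -0.0]
ft_force: [5.1, 1.1, -2.6]
grip_width: 0.219
```

>>> servo_tool --pt "0.1 0 0 -0.0005 0 0 0" --pt "0.1 0 0 -0.0005 0 0 0"

```text
clock: 21.38
position: [0.5504, 0.2077, 0.056]
ee_rot: [0.725, 0.688, -0.0, -0.0]
ft_force: [5.8, 1.7, -6.1]
grip_width: 0.212
```

>>> servo_tool --pt "0.1 0 0 -0.0003 0 0 0" --pt "0.1 0 0 -0.0003 0 0 0"

```text
clock: 21.62
position: [0.5503, 0.2077, 0.0561]
ee_rot: [0.725, 0.688, -0.001, -0.0]
ft_force: [8.0, 2.4, -9.5]
grip_width: 0.214
```

It resists about 7 N of net pull without rising, but the +x side force stays. I'll unload and compare the catch positions with the first picture before letting go.

>>> servo_tool --pt "0.1 0 0 0.0005 0 0 0" --pt "0.1 0 0 0.001 0 0 0" --pt "0.1 0 0 0.0013 0 0 0" --pt "0.1 0 0 0.0013 0 0 0"

```text
clock: 22.12
position: [0.5506, 0.2078, 0.0559]
ee_rot: [0.725, 0.688, -0.0, -0.0]
ft_force: [2.8, 0.8, -0.8]
grip_width: 0.213
```

```bash
cat > c.py <<'E'
from h import *
np.set_printoptions(precision=4,suppress=True)
def go(tag):
    o=monitor.get_obs(); print(o["position"],o["ee_rot"],o["ft_force"],o["torque"]); out=[]
    for n,c in (("scene",(.5545,.205)),("top",(.5504,.2078))):
        p,d,K,E=cam(n); a=np.load(n+"0.npz")["p"]
        w=E[:3,:3]@np.array([*c,.04])+E[:3,3]; u=K@w; u=(u[:2]/u[2]).astype(int)
        for q in (a,p): out.append(cv2.resize(q[u[1]-32:u[1]+32,u[0]-32:u[0]+32],(400,300),interpolation=cv2.INTER_CUBIC))
        for i,an in enumerate((57,177,297)):
            t=np.radians(an); w=E[:3,:3]@np.array([c[0]+.05*np.cos(t),c[1]+.05*np.sin(t),.048])+E[:3,3]; v=K@w; v=(v[:2]/v[2]).round().astype(int)
            T=a[v[1]-5:v[1]+6,v[0]-5:v[0]+6]; S=p[v[1]-9:v[1]+10,v[0]-9:v[0]+10]
            f=8; T=cv2.resize(T,None,fx=f,fy=f,interpolation=3); S=cv2.resize(S,None,fx=f,fy=f,interpolation=3)
            _,m,_,l=cv2.minMaxLoc(cv2.matchTemplate(S,T,cv2.TM_CCOEFF_NORMED)); 
            J=[]
            for e in ((np.cos(t),np.sin(t),0),):
                w2=K@(w+E[:3,:3]@(np.array(e)*.003)); w1=K@w; J=w2[:2]/w2[2]-w1[:2]/w1[2]
            print(n,"catch@",an,"shift px",np.array(l)/f-4,"3mm out would be",J,"score",round(m,2))
    cv2.imwrite(f"pics/{tag}.png",np.vstack([np.hstack(out[:2]),np.hstack(out[2:])]))
E
python3 -c "import c; c.go('s6')"
```

```text
[0.5506 0.2078 0.0559] [ 0.7253  0.6885 -0.0002 -0.0001] [ 2.82    0.847  -0.7665] [ 0.1245 -0.753  -0.0097]
scene catch@ 57 shift px [0. 0.] 3mm out would be [ 1.0916 -0.0348] score 0.85
scene catch@ 177 shift px [ 0. -2.] 3mm out would be [-0.6312 -0.7182] score 0.49
scene catch@ 297 shift px [0. 0.] 3mm out would be [-0.4549  0.8103] score 0.57
top catch@ 57 shift px [-4.  4.] 3mm out would be [-0.9516 -0.5948] score 0.44
top catch@ 177 shift px [0. 0.] 3mm out would be [-0.0641  1.1533] score 0.93
top catch@ 297 shift px [0. 0.] 3mm out would be [ 1.0169 -0.5381] score 0.8
```

View pics/s6.png

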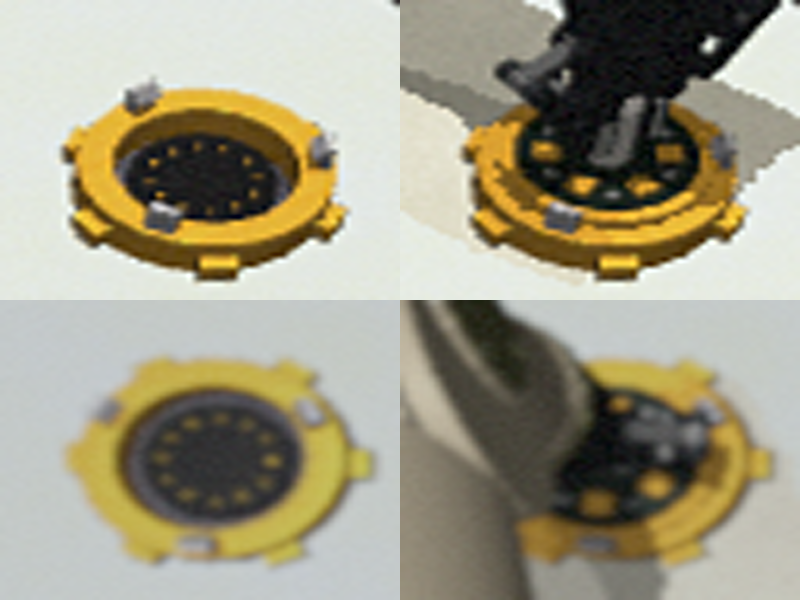

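All three catches match their rest positions: 0 px shift, where an open catch would show about 1 px. The catch at 57° is confirmed in the scene view, the one at 177° in the top view (score 0.93), and the one at 297° in both. Letting go and withdrawing upward.

>>> servo_tool --pt "0.3 0 0 0 0 0 0" --pt "0.45 0 0 0 0 0 0" --pt "0.45 0 0 0 0 0 0" --pt "0.45 0 0 -0.005 0 0 0" --pt "0.45 0 0 -0.015 0 0 0" --pt "0.45 0 0 -0.035 0 0 0" --pt "0.45 0 0 -0.06 0 0 0" --pt "0.45 0 0 -0.09 0 0 0" --pt "0.45 0 0 -0.12 0 0 0" --pt "0.45 0 -0.04 -0.14 0 0 0" --pt "0.45 0.04 -0.08 -0.15 0 0 0" --pt "0.45 0.09 -0.1 -0.15 0 0 0" --pt "0.45 0.14 -0.1 -0.15 0 0 0" --pt "0.45 0.18 -0.1 -0.15 0 0 0" --pt "0.45 0.2 -0.1 -0.15 0 0 0" --pt "0.45 0.2 -0.1 -0.15 0 0 0"

```text
clock: 24.22
position: [0.4608, 0.4141, 0.2063]
ee_rot: [0.725, 0.689, 0.0, -0.0]
ft_force: [0.0, -0.4, -0.6]
grip_width: 0.446
```

```bash
python3 - <<'E'
import c; c.go('s7')
from h import *
for n,cc in (("scene",(.5545,.205)),("top",(.5504,.2078))):
    p,d,K,E=cam(n); W=cloud(d,K,E); r=np.hypot(W[...,0]-cc[0],W[...,1]-cc[1])
    T=W[(r<.02)&(W[...,2]>.085)]; print(n,"post top",T.mean(0) if len(T) else 0,len(T))
    B=W[(r<.047)&(r>.016)&(W[...,2]>.037)&(W[...,2]<.05)]; A=np.c_[B[:,:2]-cc,np.ones(len(B))]; print("board slope",np.linalg.lstsq(A,B[:,2],rcond=None)[0])
E
```

```text
[0.4608 0.4141 0.2063] [ 0.7246  0.6892  0.0001 -0.0001] [ 0.0092 -0.4373 -0.6257] [-0.0003  0.0058  0.0487]
scene catch@ 57 shift px [0. 0.] 3mm out would be [ 1.0916 -0.0348] score 0.91
scene catch@ 177 shift px [ 0. -1.] 3mm out would be [-0.6312 -0.7182] score 0.82
scene catch@ 297 shift px [0. 0.] 3mm out would be [-0.4549  0.8103] score 0.48
top catch@ 57 shift px [ 0. -1.] 3mm out would be [-0.9516 -0.5948] score 0.97
top catch@ 177 shift px [0. 0.] 3mm out would be [-0.0641  1.1533] score 0.98
top catch@ 297 shift px [0. 0.] 3mm out would be [ 1.0169 -0.5381] score 0.94
scene post top [0.5539 0.2044 0.0893] 40
board slope [-0.0062 -0.0039  0.0409]
top post top [0.5498 0.2074 0.0899] 48
board slope [0.003  0.0032 0.0414]
```

View pics/s7.png

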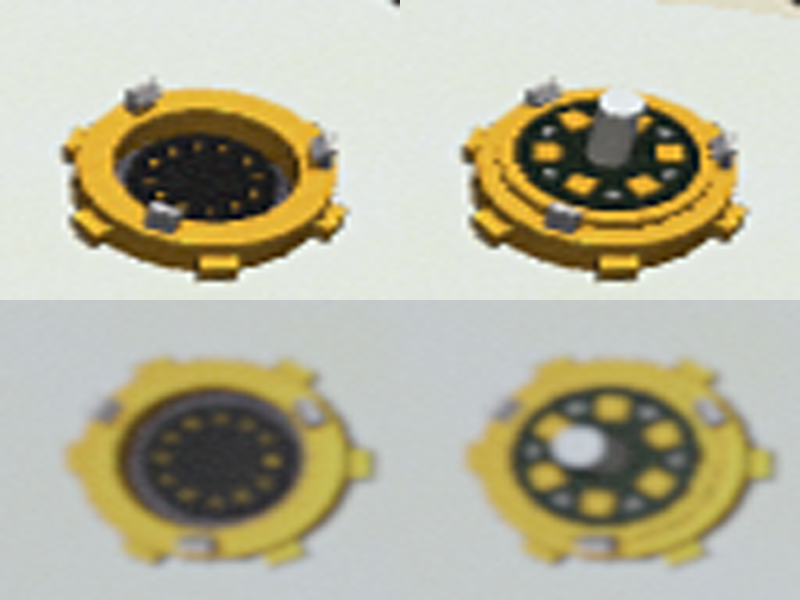

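Released: the module sits upright (post top about 90 mm, board slopes ≤ 6 mrad and of opposite sign in the two cameras), and all three catches look unchanged. The whole-pixel shifts are mixed, so I'll do one sub-pixel check before handing in.

```bash
python3 - <<'E'
from h import *
np.set_printoptions(precision=2,suppress=True)
for n,c in (("scene",(.5545,.205)),("top",(.5504,.2078))):
    a=np.load(n+"0.npz")["p"]; F=[cam(n) for _ in range(4)]; K,E=F[0][2:]; p=np.mean([f[0] for f in F],0)
    sat=lambda q: np.clip(60-(q.max(2).astype(float)-q.min(2)),0,60)  # steel is grey against gold
    for an in (57,177,297):
        t=np.radians(an); e=np.array([np.cos(t),np.sin(t),0])
        pr=lambda R:(lambda v:v[:2]/v[2])(K@(E[:3,:3]@(np.array([*c,.048])+R*e)+E[:3,3]))
        v=pr(.05); J=pr(.053)-v
        gs=[cv2.cvtColor(q.astype(np.float32),6) for q in (a,p)]
        T,S=[cv2.getRectSubPix(g,(13,13),tuple(map(float,v))) for g in gs]
        M=np.eye(2,3,dtype=np.float32)
        try: s,M=cv2.findTransformECC(T,S,M,cv2.MOTION_TRANSLATION,(3,80,1e-5),None,1); print(n,an,"shift",M[:,2],"=> outward mm",3*M[:,2]@J/(J@J),"score",round(s,2))
        except cv2.error: print(n,an,"ecc failed")
o=monitor.get_obs(); print(o["clock"])
for t in ("spacer","pot","driver","tray"):
    for b in models.boxes_of("top",t)[:1]: print(t,towor(b["point"],E))
E
```

```text
scene 57 shift [ 0.18 -0.84] => outward mm 0.5618407952062159 score 0.92
scene 177 shift [-0.12 -1.71] => outward mm 4.2863861233308 score 0.85
scene 297 shift [0.98 0.5 ] => outward mm -0.1507182990866602 score 0.53
top 57 shift [-0.73 -0.03] => outward mm 1.6874782806068123 score 0.9
top 177 shift [-0.07 -0.2 ] => outward mm -0.51219769882629 score 0.98
top 297 shift [ 0.23 -0.16] => outward mm 0.7145441214528526 score 0.82
24.825
spacer [ 0.72 -0.03  0.  ]
pot [ 0.41 -0.02  0.04]
driver [0.56 0.41 0.02]
tray [ 0.52 -0.43  0.  ]
```

The patch also takes in the newly inserted flange, which biases the match. I'll redo it with only the outer half of each catch, and the rim as a reference.

```bash
python3 - <<'E'
from h import *
from scipy.ndimage import shift as sh
for n,c in (("scene",(.5545,.205)),("top",(.5504,.2078))):
    a=np.load(n+"0.npz")["p"].astype(np.float32); F=[cam(n) for _ in range(4)]; K,E=F[0][2:]; p=np.mean([f[0] for f in F],0).astype(np.float32)
    v_,u_=np.indices(a.shape[:2])
    for an in (57,177,297):
        t=np.radians(an); e=np.array([np.cos(t),np.sin(t),0])
        pr=lambda R,z=.048:(lambda v:v[:2]/v[2])(K@(E[:3,:3]@(np.array([*c,z])+R*e)+E[:3,3]))
        v=pr(.05); J=pr(.053)-v; Jn=J/np.linalg.norm(J)
        s=(u_-v[0])*Jn[0]+(v_-v[1])*Jn[1]; q=abs(-(u_-v[0])*Jn[1]+(v_-v[1])*Jn[0])
        m=(s>-.5)&(s<6)&(q<5)
        x0,y0=(v-15).astype(int); sl=np.s_[y0:y0+30,x0:x0+30]; mm=m[sl]
        err=[]
        ks=np.arange(-1.5,4.6,.5)
        for k in ks:
            A=sh(a[sl],(k/3*J[1],k/3*J[0],0),order=1,mode="nearest"); err.append(np.sqrt(((A-p[sl])[mm]**2).mean()))
        print(n,an,"best outward mm",ks[np.argmin(err)],np.round(err,1),mm.sum())
E
```

```text
scene 57 best outward mm 0.0 [19.1 13.   7.2  3.   6.6 13.  19.6 26.2 32.9 37.2 40.1 43.9 48.6] 70
scene 177 best outward mm 0.0 [13.6  9.4  5.   2.   4.5  8.8 13.2 17.5 21.8 26.2 30.7 35.3 39.2] 65
scene 297 best outward mm 0.5 [38.3 36.5 36.2 37.7 36.1 36.4 38.4 41.7 45.9 50.8 56.3 58.5 58.9] 65
top 57 best outward mm 0.0 [ 6.   4.   2.   1.3  3.4  5.9  8.5 11.2 13.9 16.6 19.2 21.7 24.4] 64
top 177 best outward mm 0.0 [10.   6.6  3.4  1.9  4.6  8.  11.5 15.1 18.6 21.  23.4 26.1 29. ] 61
top 297 best outward mm 0.0 [12.1  8.1  4.2  1.8  4.9  9.  13.1 17.1 21.2 25.1 27.4 29.8 32.3] 67
```

The outer halves of all three catches are unchanged to noise level in the top view. The one oddity is the scene view of the 297° catch, which gives no usable match there. Handing in.

```bash
python3 -c "
from h import *
print(ticket.hand_in())"
```

```text
the job is handed in; nothing more can be done
None
```

The sensor module is in the housing, held by all three spring catches as far as I could check, and the job is handed in. The robot clock read about 25 s, and `hand_in` gave no verdict.

**What I did:** I gripped the post, lifted the module upright, carried it over the housing and lowered it into the bore, which it entered without contact force. I then pressed in 0.3–0.5 mm steps. The push peaked at about 15 N and dropped sharply at the first snap, and a second snap came 1.1 mm lower. I then reached the plate's hard stop at about 18 N.

**Checks that agreed:**
- **Held:** Backing off raised the module only 1.7 mm, so the plate is still down about 1.8 mm. It then resisted about 7 N of net pull.
- **Catches:** After release, the outer halves of all three matched the first top-camera picture to within noise.
- **Upright and centred:** The post is within 1 mm of the housing axis. The board tilt reads 6 mrad or less, about the measurement noise.
- **Other things:** The spacer, pot, driver and tray read where they were, to within about 10 mm.

**Checks that were unclear or disagreed:**
- I felt only two distinct snaps, so two catches probably went over together.
- A side force of 3–4 N, up to 8 N while tugging, made me suspect the catch on the −x side was still spread. The pictures did not show that.
- Two earlier, coarser picture comparisons gave mixed catch shifts (up to 4 mm), which I put down to the newly inserted flange showing behind the catches.
- The scene camera gave no usable match for the third catch (297°), so that one rests on the top camera.
- The two cameras differ by 4–5 mm in absolute position, so I worked from relative positions.

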